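Start three push-top kitchen timers in order

TASK

Start the kitchen timers in the order the food goes on: press down the red key, then the yellow one, then the blue one, each lightly from above with the fingertips until it stays down. Leave the white timer's key up, leave the timers standing where they are, pick nothing up and do not disturb the jars, shaker and dish around them.

Things in the scene. Friction and masses are not known exactly. Their poses are not given: they have to be found in the camera images.
- timer_red: loose round push-top kitchen timer, red key and a red band round its white housing: 80 mm across, 60 mm high over its key, about 0.47 kg. Origin: centre of its underside; z up; its small black display faces -x at yaw 0
- red_key_top (a point): centre of the top face of the red key, 60 mm above the worktop while the key is up; it sinks with the key. The key is a round mushroom cap 40 mm across, nearly flat on top, in the middle of the timer, standing 14 mm clear of the white housing
- red_key (a joint): travel of the red key: 0 up, 0.010 m fully down, past 0.006 it counts as down. It starts to give at about 2.5 N and takes about 4 N at the bottom; it stays where it is left and does not spring back. The whole housing rides on a soft rubber foot and sinks about 0.5 mm per newton besides, up to 6 mm
- timer_yellow: loose round push-top kitchen timer, yellow key and a yellow band round its white housing: 80 mm across, 60 mm high over its key, about 0.47 kg. Origin: centre of its underside; z up; its small black display faces -x at yaw 0
- yellow_key_top (a point): centre of the top face of the yellow key, 60 mm above the worktop while the key is up; it sinks with the key. The key is a round mushroom cap 40 mm across, nearly flat on top, in the middle of the timer, standing 14 mm clear of the white housing
- yellow_key (a joint): travel of the yellow key: 0 up, 0.010 m fully down, past 0.006 it counts as down. It starts to give at about 2.5 N and takes about 4 N at the bottom; it stays where it is left and does not spring back. The whole housing rides on a soft rubber foot and sinks about 0.5 mm per newton besides, up to 6 mm
- timer_blue: loose round push-top kitchen timer, blue key and a blue band round its white housing: 80 mm across, 60 mm high over its key, about 0.47 kg. Origin: centre of its underside; z up; its small black display faces -x at yaw 0
- blue_key_top (a point): centre of the top face of the blue key, 60 mm above the worktop while the key is up; it sinks with the key. The key is a round mushroom cap 40 mm across, nearly flat on top, in the middle of the timer, standing 14 mm clear of the white housing
- blue_key (a joint): travel of the blue key: 0 up, 0.010 m fully down, past 0.006 it counts as down. It starts to give at about 2.5 N and takes about 4 N at the bottom; it stays where it is left and does not spring back. The whole housing rides on a soft rubber foot and sinks about 0.5 mm per newton besides, up to 6 mm
- timer_white: loose round push-top kitchen timer, white key: 80 mm across, 60 mm high over its key, about 0.47 kg. Origin: centre of its underside; z up; its small black display faces -x at yaw 0
- white_key_top (a point): centre of the top face of the white key, 60 mm above the worktop while the key is up; it sinks with the key. The key is a round mushroom cap 40 mm across, nearly flat on top, in the middle of the timer, standing 14 mm clear of the white housing
- white_key (a joint): travel of the white key: 0 up, 0.010 m fully down, past 0.006 it counts as down. It starts to give at about 2.5 N and takes about 4 N at the bottom; it stays where it is left and does not spring back. The whole housing rides on a soft rubber foot and sinks about 0.5 mm per newton besides, up to 6 mm
- spice_jar: white spice jar, 47 mm across, 98 mm high; loose bystander; origin at the centre of its underside
- pepper_shaker: steel pepper shaker, 58 mm across, 95 mm high; loose bystander; origin at the centre of its underside
- chili_oil_jar: glass jar of red chili oil with a green lid, 68 mm across, 84 mm high; loose bystander; origin at the centre of its underside
- sauce_dish: small white sauce dish, 67 mm across, 21 mm high; loose bystander; origin at the centre of its underside
There are look-alikes about, which are no part of the job. Leave any turquoise look-alike of the timer_red alone.

How it is judged:
By the outcome, as a careful person would: the job done as asked, in the order asked, and still so for the second after the job is handed in, with the robot touching nothing.
It also fails if it takes over 48 s, if anything falls off the work surface, if the arm or the gripper's body presses on something with over 40 N, if the wrist force passes 120 N, or if a joint passes its speed limit or range.

ROBOT

A 6-joint arm with a two-finger parallel gripper is mounted at the origin on a cart in front of the work surface, level with it; the furniture and walls round the work are solid. World frame = base frame: x ahead of the robot, y to its left, z up, the work surface at z = 0. Lengths are in mm, angles in rad, forces in N, time in s.
With the tool pointing down it reaches from about 300 to 775 mm from the base axis. Payload 14.6 kg.
Tool frame: the origin (TCP) lies on the centre line of the jaws, within the pads' length; the fingertips stand 17 mm ahead of it and the grasp point (between the pads) lies 2 mm behind it; z points along the fingers, y is the line along which they close (so a half turn about z gives the same grasp; the last joint's range is limited). The gripper opens to 94 mm and grips with 3 to 60 N. Pads are 16 mm wide; open, the fingers measure 119 mm over their backs; the gripper's body (75 mm by 177 mm) begins 78 mm behind the grasp point.
Start: joints at [1.137, 0.3, 1.521, -0, 1.321, -0.067], TCP at [197.243, 513.405, 222.446] pointing down, gripper open.
Joint ranges: [-3.03, 3.03], [-0.79, 2.21], [0.23, 2.52], [-1.04, 4.18], [0, 3.07], [-2.55, 2.55]. Speed limits (rad/s): [2.22, 2.22, 2.57, 3.14, 3.14, 3.14].

INTERFACE

Orientations are given as a 3x3 rotation matrix whose columns are the frame's x, y, z axes.
In Python, from cell import bot gives the robot as it stands.
- The arm moves only by the tool jog_arm, never from a script. Its argument "series" is a list that holds one entry, the list of rows, each a list of 5 numbers: the opening, from 0 (shut) to 1 (fully open), then the shift along the tool's x, y, z in cm, then the turn about the tool's z in rad. A call has 1 to 12 rows; each row is the pose to reach, as a shift and turn from the pose commanded when the call began, along the tool's axes at that moment; what a row does not reach only later rows make up. A row lasts 1/8 s, in which the tool goes at most 62.5 mm and 10.7 degrees, less where a joint would pass 70% of its speed; a pose out of reach is approached as far as the arm can. A call with a gripper value outside its range is refused whole. The fingers move at their own pace and stop on an object; the grip force is fixed at half the most. Time passes only in rows, so rows that repeat a pose let the fingers close. It gives the time, the measured TCP pose, the force, the opening and the grip force at its end, in the units of the state.
- bot.get_state(): the state, without advancing time (a new reading comes with each control period).
- bot.snapshot(name): name is "side" or "top" or "wrist"; returns (picture, depth): 420x560x3 uint8, red, green, blue; 420x560 float32, mm along the optical axis (not along the pixel's ray), 0 where there is no reading.
- bot.camera_params(name): a dict with "fovy" (degrees; the focal length in pixels is half the picture's height over the tangent of half this angle, whatever the lens; pixels are square), "cx", "cy" (the principal point, pixels), "T" (4x4, takes a point from camera to world coordinates); the wrist camera has in their place "tool_from_camera" (4x4, takes a point from camera to tool coordinates, whose origin is the TCP and whose axes are the flange's). Camera axes: x right, y up, looking along -z (the intrinsics and any distortion apply to the point x, -y, -z); pixel columns grow to the right and rows downward; lengths in mm; the calibration is good to about 2 mm. A picture is of the moment at which its call begins: read the wrist's pose just before it. camera_params takes no time and is no camera call.
- bot.job_done(): hands the job in; it is judged then, once.
The state is a dict: "time_s": time; "q": joint angles; "joint_velocities": joint speeds; "joint_torque": joint torques, N m; "position": TCP position; "tool_rot": TCP orientation; "ft_force": force on the tool from outside, world axes, zero at the start; "moment": the same for the moment, N m; "finger_gap": finger opening in mm; "grip_force": force on a finger pad.
Only numpy, scipy, OpenCV 4.12 (cv2) and the standard library are available. Lean on these libraries where they do the work, as an engineer would, in place of code of your own. Each camera call takes 0.05 s, during which the arm holds its last target. There are 200 camera calls.

## Working session

There is one attempt and no reset: what is moved stays moved. The work goes in short steps, Python scripts to look and compute and a tool call to move; the robot and the scene stay as the last step left them, time stands still between calls to the robot, and variables do not carry over. Pictures are saved under pics/ and viewed, at most 10 in all, crops included, and the job is handed in when it is done.

Besides the shell and the picture viewer there is one more tool, called after "Call:" as a command line: name --argument value ..., lists and objects as JSON in quotes. jog_arm: Moves the arm, as the interface text tells. Its arguments: {"type":"object","properties":{"series":{"type":"array","items":{"type":"array","items":{"type":"array","items":{"type":"number"}}}}},"required":["series"]}

```bash
ls; mkdir -p pics; python3 - <<'E'
from cell import bot
import cv2,numpy as np
s=bot.get_state();print(s['time_s'],s['position'],np.round(s['tool_rot'],3),s['finger_gap'],s['ft_force'])
for n in('top','side'):
    p,d=bot.snapshot(n);cv2.imwrite(f'pics/{n}0.png',p[:,:,::-1]);np.save(f'pics/{n}0.npy',d);c=bot.camera_params(n);print(n,c)
print(bot.camera_params('wrist'))
E
```

```text
pics
0.0 [197.14084904 513.1806131  221.86834606] [[-0.933  0.359 -0.001]
 [ 0.359  0.933 -0.001]
 [ 0.    -0.001 -1.   ]] 93.65427333686907 [-0.25501141 -0.1382028   0.81120327]
top {'fovy': 48.45159178253486, 'cx': 277.7492766807775, 'cy': 215.99493509894904, 'T': array([[-1.38335569e-02,  9.98274364e-01, -5.70694952e-02,
         4.76785154e+02],
       [-9.99841210e-01, -1.44513355e-02, -1.04265423e-02,
        -3.60051879e+00],
       [-1.12332803e-02,  5.69161970e-02,  9.98315762e-01,
         1.45698235e+03],
       [ 0.00000000e+00,  0.00000000e+00,  0.00000000e+00,
         1.00000000e+00]])}
side {'fovy': 42.536143119431436, 'cx': 275.05688638325455, 'cy': 218.6642507162441, 'T': array([[-9.31228621e-01, -2.78878219e-01,  2.34606466e-01,
         9.37554961e+02],
       [ 3.64095314e-01, -6.84132038e-01,  6.31979397e-01,
         1.02288099e+03],
       [-1.57434889e-02,  6.73936417e-01,  7.38621587e-01,
         1.25073763e+03],
       [ 0.00000000e+00,  0.00000000e+00,  0.00000000e+00,
         1.00000000e+00]])}
{'fovy': 71.85270266339896, 'cx': 280.6307502268019, 'cy': 209.83334462631805, 'tool_from_camera': array([[ 4.01751627e-05,  9.71094277e-01,  2.38696258e-01,
         6.72945797e+01],
       [ 9.99999493e-01,  2.01154479e-04, -9.86672803e-04,
         5.61576772e-01],
       [-1.00616713e-03,  2.38696177e-01, -9.71093777e-01,
        -1.61585312e+02],
       [ 0.00000000e+00,  0.00000000e+00,  0.00000000e+00,
         1.00000000e+00]])}
```

View pics/top0.png

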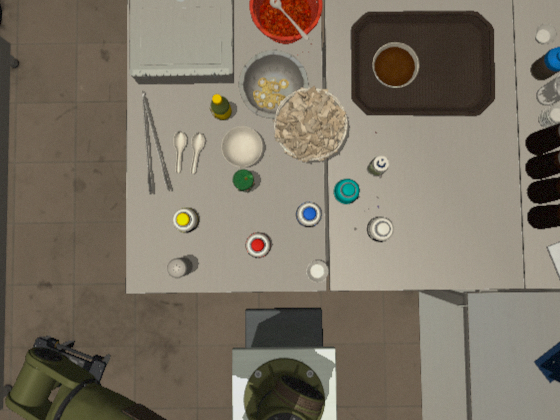

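View pics/side0.png

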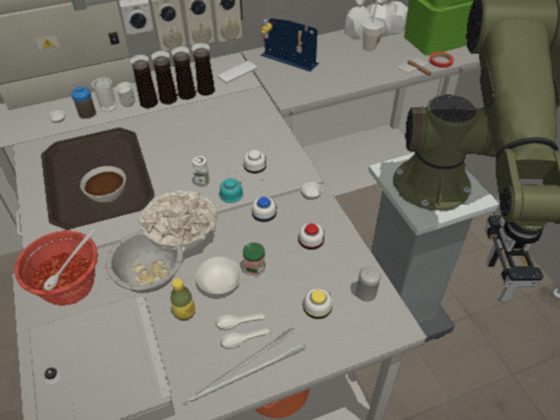

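The top view shows red (258,244), yellow (183,219), blue (310,213), white (380,229) and the turquoise look-alike (347,190). The side view shows red (312,229), yellow (318,297) and blue (264,202).

```bash
cat > h.py <<'E'
import cv2,numpy as np
def ray(c,uv,R=None,t=None,h=420):
    f=h/2/np.tan(np.radians(c['fovy']/2))
    v=np.array([(uv[0]-c['cx'])/f,-(uv[1]-c['cy'])/f,-1.])
    T=c['T'];return T[:3,3],T[:3,:3]@v
def plane(c,uv,z):
    o,d=ray(c,uv);return o+d*(z-o[2])/d[2]
def blob(p,lo,hi,near,r=9):
    m=cv2.inRange(cv2.cvtColor(p,cv2.COLOR_BGR2HSV),lo,hi)
    if lo[0]==0: m|=cv2.inRange(cv2.cvtColor(p,cv2.COLOR_BGR2HSV),(172,lo[1],lo[2]),(180,255,255))
    k=np.zeros_like(m);cv2.circle(k,near,r,255,-1);m&=k
    n,l,s,cc=cv2.connectedComponentsWithStats(m)
    i=1+np.argmax(s[1:,4]);return cc[i],s[i]
E
python3 - <<'E'
from cell import bot
from h import *
cols=dict(red=((0,150,90),(8,255,255)),yellow=((20,140,120),(35,255,255)),blue=((105,130,80),(125,255,255)))
near=dict(top=dict(red=(258,244),yellow=(183,219),blue=(310,213)),side=dict(red=(312,229),yellow=(318,297),blue=(264,202)))
P={n:cv2.imread(f'pics/{n}0.png') for n in near}; C={n:bot.camera_params(n) for n in near}
for k in cols:
    R=[]
    for n in near:
        u,s=blob(P[n],*cols[k],near[n][k],12 if n=='top' else 8)
        print(k,n,u.round(1),s,plane(C[n],u,60).round(1)); R.append(ray(C[n],u))
    (a,d),(b,e)=R; x=np.linalg.lstsq(np.c_[d,-e],b-a,rcond=None)[0]
    print('  tri',((a+d*x[0]+b+e*x[1])/2).round(1),'gap',np.linalg.norm(a+d*x[0]-b-e*x[1]).round(1))
for nm,uv,z in(('shaker',(179,267),95),('dish',(317,270),21),('white',(380,229),60),('chili',(243,181),84),('turq',(347,190),60),('spice',(379,165),98)): print(nm,plane(C['top'],uv,z).round(0))
E
```

```text
red top [257.3 244.6] [251 239  13  12 125] [471.9  73.3  60. ]
red side [311.4 228.8] [306 224  12  10  99] [475.3  81.8  60. ]
  tri [471.7  74.   50.2] gap 0.3
yellow top [182.5 218.9] [176 213  13  13 131] [552.  297.4  60. ]
yellow side [317.7 296.4] [311 291  14  12 130] [556.3 305.   60. ]
  tri [552.9 299.3  50.3] gap 0.7
blue top [309.2 213.3] [303 208  13  12 124] [563.3 -83.3  60. ]
blue side [263.3 201.8] [258 197  12  10  91] [567.3 -75.   60. ]
  tri [564.1 -83.9  50.2] gap 0.4
shaker [410. 300.  95.]
dish [ 392. -106.   21.]
white [ 513. -294.   60.]
chili [661. 112.  84.]
turq [ 632. -198.   60.]
spice [ 700. -288.   98.]
```

Call:
jog_arm --series '[[[0, -4, -3, 0, 0], [0, -9, -7, 0, 0], [0, -14.5, -11, 0, 0], [0, -20, -15, 0, 0], [0, -25, -19, 0, 0], [0, -30, -23, 0, 0], [0, -35, -26.5, 0, 0], [0, -39, -29.5, 0, 0], [0, -41.4, -31.1, 0, 0], [0, -41.4, -31.1, 0, 0], [0, -41.4, -31.1, 0, 0]]]'

```text
time_s: 1.48
position: [471.7, 75.1, 222.2]
tool_rot: [[-0.934, 0.358, -0.001], [0.358, 0.934, 0.0], [0.001, -0.0, -1.0]]
ft_force: [0.5, -0.3, -0.8]
finger_gap: 0.5
grip_force: 0.0
```

```bash
cat > w.py <<'E'
import sys
from cell import bot
from h import *
cols=dict(red=((0,150,90),(8,255,255)),yellow=((20,140,120),(35,255,255)),blue=((105,130,80),(125,255,255)))
def look(name,z=60,pic=None):
    s=bot.get_state();p,d=bot.snapshot('wrist');p=p[:,:,::-1].copy()
    if pic: cv2.imwrite('pics/'+pic,p)
    c=bot.camera_params('wrist');T=np.eye(4);T[:3,:3]=s['tool_rot'];T[:3,3]=s['position'];c['T']=T@c['tool_from_camera']
    u,st=blob(p,*cols[name],(280,210),300)
    f=210/np.tan(np.radians(c['fovy']/2));k=plane(c,u,z);dd=d[int(u[1]),int(u[0])]
    o,r=ray(c,u);
    R=s['tool_rot'];print(s['time_s'],'tcp',s['position'].round(1),'F',s['ft_force'].round(1),'gap',s['finger_gap'])
    print(name,'px',u.round(1),st,'plane',k.round(1),'depthpt',(o+r*dd).round(1),'diam',(st[2]*dd/f).round(1))
    print('tool shift',(R.T@(k-s['position'])).round(1))
look(sys.argv[1],float(sys.argv[2]),sys.argv[3] if len(sys.argv)>3 else None)
E
python3 w.py red 60 w1.png
```

```text
1.475 tcp [471.7  75.1 222.2] F [ 0.5 -0.3 -0.8] gap 0.5347300433902408
red px [279.7 198.3] [263 182  34  34 869] plane [470.4  75.4  60. ] depthpt [470.6  75.3  58.9] diam 38.9
tool shift [  1.2  -0.2 162.2]
```

View pics/w1.png

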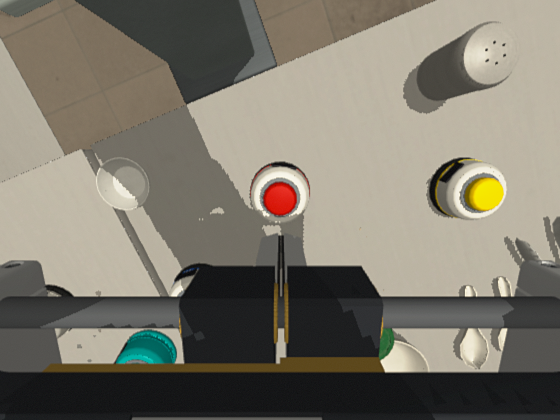

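The wrist view shows the red key at (280,198), 38.9 mm across and 58.9 mm high. It is under the tool with nothing around it.

Call:
jog_arm --series '[[[0, 0.1, 0, 5, 0], [0, 0.1, 0, 10, 0], [0, 0.1, 0, 13, 0], [0, 0.1, 0, 14, 0], [0, 0.1, 0, 14.4, 0], [0, 0.1, 0, 14.7, 0], [0, 0.1, 0, 15.0, 0], [0, 0.1, 0, 15.2, 0], [0, 0.1, 0, 15.2, 0]]]'

```text
time_s: 2.65
position: [471.6, 75.1, 70.7]
tool_rot: [[-0.933, 0.359, 0.001], [0.359, 0.933, 0.0], [-0.001, 0.001, -1.0]]
ft_force: [1.4, 1.3, 3.3]
finger_gap: 0.2
grip_force: 1.4
```

Call:
jog_arm --series '[[[0, 0, 0, 0.2, 0], [0, 0, 0, 0.35, 0], [0, 0, 0, 0.5, 0], [0, 0, 0, 0.5, 0]]]'

```text
time_s: 3.15
position: [471.3, 75.0, 65.4]
tool_rot: [[-0.933, 0.359, 0.0], [0.359, 0.933, -0.0], [-0.0, 0.0, -1.0]]
ft_force: [2.2, 1.4, 4.0]
finger_gap: 0.5
grip_force: 1.8
```

Call:
jog_arm --series '[[[0, 0, 0, -0.5, 0], [0, 0, 0, -2, 0], [0, 0, 0, -6, 0], [0, 0, 0, -11, 0], [0, 0, 0, -15.7, 0], [0, 0, 0, -15.7, 0], [0, 0, 0, -15.7, 0]]]'

```text
time_s: 4.03
position: [470.7, 74.9, 222.2]
tool_rot: [[-0.933, 0.359, -0.001], [0.359, 0.933, -0.0], [0.001, -0.0, -1.0]]
ft_force: [0.9, -0.1, -0.4]
finger_gap: 0.3
grip_force: 0.0
```

```bash
python3 w.py red 50 w2.png; python3 - <<'E'
from cell import bot
import numpy as np
s=bot.get_state()
print((s['tool_rot'].T@(np.array([552,298.5,222])-s['position'])).round(1))
E
```

```text
4.025 tcp [470.7  74.9 222.2] F [ 0.9 -0.1 -0.4] gap 0.2762953595855208
red px [280.2 198. ] [265 183  32  31 769] plane [471.2  75.   50. ] depthpt [471.2  75.   49.6] diam 37.6
tool shift [ -0.5   0.4 172.2]
[  4.3 237.9  -0.6]
```

Red is down, with its top now at 49.6 mm against 58.9 before, and the timer has not moved. Yellow is next.

Call:
jog_arm --series '[[[0, 0.1, 4, 0, 0], [0, 0.2, 9, 0, 0], [0, 0.3, 14.5, 0, 0], [0, 0.4, 19.5, 0, 0], [0, 0.4, 23, 0, 0], [0, 0.4, 23.8, 0, 0], [0, 0.4, 23.8, 0, 0], [0, 0.4, 23.8, 0, 0]]]'

```text
time_s: 5.08
position: [552.7, 297.5, 222.4]
tool_rot: [[-0.933, 0.359, -0.0], [0.359, 0.933, -0.0], [0.0, -0.0, -1.0]]
ft_force: [0.8, -0.2, -0.0]
finger_gap: 0.6
grip_force: 0.0
```

```bash
python3 w.py yellow 60 w3.png
```

```text
5.075 tcp [552.7 297.5 222.4] F [ 0.8 -0.2 -0. ] gap 0.5509984918626372
yellow px [281.6 197.1] [265 181  34  33 885] plane [551.  300.3  60. ] depthpt [551.2 300.2  58.5] diam 38.9
tool shift [  2.6   2.  162.4]
```

Call:
jog_arm --series '[[[0, 0.2, 0.2, 5, 0], [0, 0.2, 0.2, 10, 0], [0, 0.2, 0.2, 13, 0], [0, 0.2, 0.2, 14, 0], [0, 0.2, 0.2, 14.4, 0], [0, 0.2, 0.2, 14.7, 0], [0, 0.2, 0.2, 15.0, 0], [0, 0.2, 0.2, 15.2, 0], [0, 0.2, 0.2, 15.4, 0], [0, 0.2, 0.2, 15.6, 0], [0, 0.2, 0.2, 15.7, 0], [0, 0.2, 0.2, 15.7, 0]]]'

```text
time_s: 6.62
position: [551.9, 301.3, 65.6]
tool_rot: [[-0.933, 0.359, 0.001], [0.359, 0.933, 0.0], [-0.0, 0.0, -1.0]]
ft_force: [2.1, 0.4, 3.9]
finger_gap: 0.5
grip_force: 1.8
```

Call:
jog_arm --series '[[[0, 0, 0, -0.5, 0], [0, 0, 0, -2, 0], [0, 0, 0, -6, 0], [0, 0, 0, -11, 0], [0, 0, 0, -15.7, 0], [0, 0, 0, -15.7, 0], [0, 0, 0, -15.7, 0]]]'

```text
time_s: 7.5
position: [551.3, 301.0, 222.0]
tool_rot: [[-0.934, 0.359, -0.001], [0.359, 0.934, -0.0], [0.001, -0.001, -1.0]]
ft_force: [-0.6, -0.1, 0.0]
finger_gap: 0.6
grip_force: 0.0
```

```bash
python3 w.py yellow 50 w4.png; python3 - <<'E'
from cell import bot
import numpy as np
s=bot.get_state()
print((s['tool_rot'].T@(np.array([563,-83.5,222])-s['position'])).round(1))
E
```

```text
7.5 tcp [551.3 301.  222. ] F [-0.6 -0.1  0. ] gap 0.5932036864628107
yellow px [279.4 198.4] [264 183  32  32 797] plane [551.8 300.1  50. ] depthpt [551.8 300.1  49.7] diam 37.6
tool shift [ -0.9  -0.5 172. ]
[-148.9 -354.6   -0.4]
```

Yellow is down too, with its top at 49.7 mm. Now blue.

Call:
jog_arm --series '[[[0, -1.5, -3.6, 0, 0], [0, -3.5, -8.5, 0, 0], [0, -5.8, -14, 0, 0], [0, -8, -19.5, 0, 0], [0, -10.2, -25, 0, 0], [0, -12.4, -30, 0, 0], [0, -14.2, -34, 0, 0], [0, -14.9, -35.5, 0, 0], [0, -14.9, -35.5, 0, 0], [0, -14.9, -35.5, 0, 0]]]'

```text
time_s: 8.8
position: [563.4, -82.3, 222.1]
tool_rot: [[-0.934, 0.358, -0.001], [0.358, 0.934, 0.0], [0.001, 0.0, -1.0]]
ft_force: [-0.2, 0.6, 0.4]
finger_gap: 0.5
grip_force: 0.0
```

```bash
python3 w.py blue 60 w5.png
```

```text
8.8 tcp [563.4 -82.3 222.1] F [-0.2  0.6  0.4] gap 0.5200525147092457
blue px [279.8 199.3] [263 183  34  34 875] plane [563.2 -82.3  60. ] depthpt [563.5 -82.4  58.5] diam 38.9
tool shift [ 0.000e+00 -1.000e-01  1.621e+02]
```

Call:
jog_arm --series '[[[0, 0, 0, 5, 0], [0, 0, 0, 10, 0], [0, 0, 0, 13, 0], [0, 0, 0, 14, 0], [0, 0, 0, 14.4, 0], [0, 0, 0, 14.7, 0], [0, 0, 0, 15.0, 0], [0, 0, 0, 15.2, 0], [0, 0, 0, 15.4, 0], [0, 0, 0, 15.6, 0], [0, 0, 0, 15.7, 0], [0, 0, 0, 15.7, 0]]]'

```text
time_s: 10.35
position: [563.6, -83.7, 65.5]
tool_rot: [[-0.933, 0.359, 0.0], [0.359, 0.933, -0.0], [-0.0, 0.0, -1.0]]
ft_force: [2.2, 1.6, 3.1]
finger_gap: 0.3
grip_force: 1.8
```

Call:
jog_arm --series '[[[0, 0, 0, -0.5, 0], [0, 0, 0, -2, 0], [0, 0, 0, -6, 0], [0, 0, 0, -11, 0], [0, 0, 0, -15.7, 0], [0, 0, 0, -15.7, 0], [0, 0, 0, -15.7, 0]]]'

```text
time_s: 11.22
position: [563.0, -83.6, 222.0]
tool_rot: [[-0.933, 0.359, -0.001], [0.359, 0.933, 0.0], [0.001, -0.0, -1.0]]
ft_force: [0.2, 0.6, 0.4]
finger_gap: 0.7
grip_force: 0.0
```

```bash
python3 w.py blue 50 w6.png; python3 - <<'E'
from cell import bot
import cv2
cv2.imwrite('pics/side1.png',bot.snapshot('side')[0][:,:,::-1])
E
```

```text
11.225 tcp [563.  -83.6 222. ] F [0.2 0.6 0.4] gap 0.6966881004752505
blue px [281.  198.2] [265 183  33  31 779] plane [563.9 -82.6  50. ] depthpt [563.8 -82.6  50.5] diam 38.7
tool shift [ -0.7   1.3 172. ]
```

View pics/side1.png

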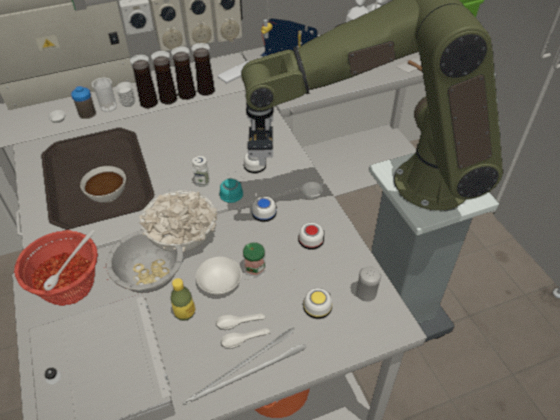

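The side view shows the red (312,230), yellow (318,298) and blue (264,205) keys lowered. The timers, jars, shaker and dish are where they were, and the gripper is clear.

```bash
python3 -c "
from cell import bot
print(bot.job_done())"
```

```text
the job is handed in; nothing more can be done
None
```

I pressed the red, yellow and blue keys down in that order and handed the job in at about 11 s; each key top measured 8–9 mm lower afterwards, I never touched the white timer, and nothing else looked moved in the last picture.

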